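Nest the empty topping caddies on the bench hook

TASK

Clear the pastry bench: hang the three empty caddies by their arched handles on the bar of the bench hook, the large green one first and furthest back, then the medium white one just in front of it, then the small red one in front of that, so that each tray nests inside the tray of the one hung before. Leave all three hanging upright, square to the bar and still, each with its own weight on the bar, keep them upright on the way, and do not disturb the jar, the rolling pin or the dough scraper.

Things in the scene. Friction and masses are not known exactly. Their poses are not given: they have to be found in the camera images.
- large: large green open sheet-steel caddy: tray 140 (x) x 150 (y) x 45 (z) mm, walls 3 mm, 320 to 630 g, with a rigid arched handle of 8 mm wire over its middle, in its y-z plane: legs at the two y sides run straight up to 54 mm above the rim, then slope in to a central peak, level for 20 mm. Same turned half round. Origin: centre of its underside
- medium: medium white open sheet-steel caddy: tray 90 (x) x 108 (y) x 34 (z) mm, walls 3 mm, 210 to 420 g, with a rigid arched handle of 8 mm wire over its middle, in its y-z plane: legs at the two y sides run straight up to 50 mm above the rim, then slope in to a central peak, level for 20 mm. Same turned half round. Origin: centre of its underside
- small: small red open sheet-steel caddy: tray 44 (x) x 66 (y) x 26 (z) mm, walls 3 mm, 140 to 280 g, with a rigid arched handle of 8 mm wire over its middle, in its y-z plane: legs at the two y sides run straight up to 47 mm above the rim, then slope in to a central peak, level for 20 mm. Same turned half round. Origin: centre of its underside
- large_grip (a point): centre of the black upright grip block, 12 (x) x 16 (y) x 34 (z) mm, on the peak of the large caddy's handle. x = across the handle's plane, y = along the handle, z up. Below this point: the underside of the handle's peak (which rests on the hook bar) 25 mm, the tray's rim 95 mm, the caddy's underside 140 mm.
- medium_grip (a point): centre of the black upright grip block, 12 (x) x 16 (y) x 34 (z) mm, on the peak of the medium caddy's handle. x = across the handle's plane, y = along the handle, z up. Below this point: the underside of the handle's peak (which rests on the hook bar) 25 mm, the tray's rim 91 mm, the caddy's underside 125 mm.
- small_grip (a point): centre of the black upright grip block, 12 (x) x 16 (y) x 34 (z) mm, on the peak of the small caddy's handle. x = across the handle's plane, y = along the handle, z up. Below this point: the underside of the handle's peak (which rests on the hook bar) 25 mm, the tray's rim 87 mm, the caddy's underside 113 mm.
- hook: fixed steel hook stand; origin on the bench below hook_seat, same axes. Start each caddy wholly in front of the tip, then move it level along x, the bar passing over its tray and through its handle, raised from its hanging height to clear lip and the rim hung before (large 30 mm, medium 40, small 33; never over 45, as its tray passes under bar and hung handle), then lower it
- hook_seat (a point): on the top face, mid-width, of the level bar (12 mm wide, 8 thick, top 145 mm above the bench), where the large caddy's handle rests. x = along the bar from tip to post, y = across it, z up. Bar free from x = -54 mm (lip) to +100 mm (post, not above the bar). Medium goes about 16 mm nearer the tip than large, small 15 mm nearer than medium
- hook_tip (a point): top of the upturned lip at the bar's free end, outer face: 60 mm from hook_seat, 12 mm above the bar; lip 6 mm thick, 12 wide. Handles side by side on the bar: grip blocks touch at 12 mm spacing (so hold them across their 16 mm, the fingers beside the bar, firmly: about 30 N), tray walls touch at 22 mm (large-medium) and 20 mm (medium-small)
- jar_c (a point): bystander: closed amber glass jar with red cap, 64 mm across, 95 mm tall, standing on the bench; this point is at its centre
- pin_c (a point): bystander: wooden rolling pin, 320 mm long along its y axis, 44 mm thick, lying on the bench; this point is at its centre
- scraper_c (a point): bystander: dough scraper with wooden handle, 105 (x) x 130 (y) x 20 mm, lying flat on the bench; this point is at its origin, 10 mm up

How it is judged:
By the outcome, as a careful person would: the job done as asked, in the order asked, and still so for the second after the job is handed in, with the robot touching nothing.
It also fails if it takes over 72 s, if anything falls off the work surface, if the arm or the gripper's body presses on something with over 40 N, if the wrist force passes 120 N, or if a joint passes its speed limit or range.

ROBOT

A 7-joint arm with a two-finger parallel gripper is mounted at the origin on the work surface. World frame = base frame: x ahead of the robot, y to its left, z up, the work surface at z = 0. Lengths are in m, angles in rad, forces in N, time in s.
With the tool pointing down it reaches from about 0.425 to 0.95 m from the base axis. Payload 4.7 kg.
Tool frame: the origin (TCP) lies between the finger pads; the fingertips stand 25 mm ahead of it and the grasp point (between the pads) lies 6 mm ahead of it; x points along the fingers, z is the direction in which the jaws open and shut, and the axes are right-handed (so a half turn about x gives the same grasp; the last joint's range is limited). The gripper opens to 85 mm and grips with 20 to 120 N. Pads are 22 mm wide; open, the fingers measure 114 mm over their backs; the gripper's body (76 mm by 85 mm) begins 54 mm behind the grasp point. The pads swing forward as they close: fully open they stand 13 mm farther back than shut.
Start: joints at [1.116, 0.469, -0.049, 1.532, 0.024, 1.141, -0.082], TCP at [0.279, -0.615, 0.256] pointing down, gripper open.
Joint ranges: [-2.59, 2.59], [-0.33, 1.99], [-1.39, 1.29], [0.1, 2.45], [-1.04, 4.18], [0.21, 1.99], [-2.66, 2.66]. Speed limits (rad/s): [2.57, 2.57, 3.14, 3.14, 3.14, 3.14, 3.14].

INTERFACE

Orientations are given as a 3x3 rotation matrix whose columns are the frame's x, y, z axes.
In Python, from rig import * gives the robot as it stands. Calls block until the motion is done:
- movep(position, orientation): joint-space move of the TCP to a pose.
- move_l(position, attitude=None, feed=0.15, until_force=None): straight line of the TCP; attitude=None keeps the orientation; feed is the mean speed in m/s. With until_force (N) it stops when the force on the tool has changed by that much, and returns True; else False.
- move_joints(angles): joint-space move.
- command_gripper(opening, newtons=None): finger opening in m; newtons is the grip in N (None keeps the last); returns when the fingers have stopped.
- sleep(seconds).
- inverse_kinematics(position, orientation): joint angles nearest the present ones, or None.
- sense(): the state.
- camera(name): name is "scene" or "top" or "wrist"; returns (picture, depth): 400x640x3 uint8, red, green, blue; 400x640 float32, m along the optical axis (not along the pixel's ray), 0 where there is no reading.
- camera_params(name): a dict with "K" (3x3 intrinsics, pixels), "position" and "rotation" of the camera in the world; the wrist camera has in their place "tool_from_camera" (4x4, takes a point from camera to tool coordinates, whose origin is the TCP and whose axes are the tool frame's). Camera axes: x right, y down, z forward; pixel columns grow to the right and rows downward; lengths in m; the calibration is good to about 2 mm. A picture is of the moment at which its call begins: read the wrist's pose just before it. camera_params takes no time and is no camera call.
A pose or a line that the arm cannot do raises Unreachable and nothing moves.
- finish_job(): hands the job in, once; it reports no verdict.
The state is a dict: "time_s": time; "joint_pos": joint angles; "qd": joint speeds; "joint_efforts": joint torques, N m; "position": TCP position; "tcp_rot": TCP orientation; "wrist_force": force on the tool from outside, world axes, zero at the start; "ft_torque": the same for the moment, N m; "finger_gap": finger opening in m.
Only numpy, scipy, OpenCV 4.12 (cv2) and the standard library are available. Lean on these libraries where they do the work, as an engineer would, in place of code of your own. Each camera call takes 0.05 s, during which the arm holds its last target. There are 200 camera calls.

## Working session

There is one attempt and no reset: what is moved stays moved. The work goes in short steps, each a Python script; the robot and the scene stay as the last script left them, time stands still between calls to the robot, and variables do not carry over. Pictures are saved under pics/ and viewed, about 8 in all and at most 12, crops included, and the job is handed in when it is done.

```bash
ls; mkdir -p pics; python3 - <<'E'
from rig import *
import numpy as np, cv2
for n in ("top","scene"):
    im,d=camera(n); cv2.imwrite(f"pics/{n}0.png",im[:,:,::-1]); np.save(f"pics/{n}0.npy",d); np.save(f"pics/{n}0i.npy",im)
    p=camera_params(n); print(n,{k:np.round(v,4).tolist() for k,v in p.items()})
print(camera_params("wrist")); print(sense())
E
```

```text
pics
top {'K': [[482.9569, 0.0, 320.3845], [0.0, 482.9569, 193.4576], [0.0, 0.0, 1.0]], 'position': [0.3781, 0.0373, 1.7609], 'rotation': [[0.0283, -0.9954, 0.0912], [-0.9996, -0.0281, 0.0029], [-0.0003, -0.0913, -0.9958]]}
scene {'K': [[443.0078, 0.0, 314.0657], [0.0, 443.0078, 194.0127], [0.0, 0.0, 1.0]], 'position': [1.3284, -0.073, 1.3044], 'rotation': [[0.1176, 0.8191, -0.5614], [0.9931, -0.095, 0.0694], [0.0035, -0.5657, -0.8246]]}
{'K': array([[325.76159548,   0.        , 321.58593574],
       [  0.        , 325.76159548, 202.12497789],
       [  0.        ,   0.        ,   1.        ]]), 'tool_from_camera': array([[ 2.07245132e-04, -3.00103827e-01,  9.53906521e-01,
        -1.17224430e-01],
       [-1.10904818e-03, -9.53906023e-01, -3.00103430e-01,
         7.72954257e-02],
       [ 9.99999364e-01, -9.95733316e-04, -5.30521982e-04,
        -8.36621229e-04],
       [ 0.00000000e+00,  0.00000000e+00,  0.00000000e+00,
         1.00000000e+00]])}
{'time_s': 0.1, 'joint_pos': array([ 1.11609985,  0.46938049, -0.048624  ,  1.53359714,  0.02410605,
        1.14100121, -0.08230513]), 'qd': array([ 2.56037127e-04, -3.04348841e-03,  4.98747948e-05, -1.37804997e-03,
        3.78904815e-04,  8.57516071e-04,  6.85357583e-05]), 'joint_efforts': array([ 1.17686111e-03, -5.11511886e+01, -4.69996990e-02, -2.38391000e+01,
        1.07278110e-02,  4.40522490e-03,  7.50066351e-05]), 'position': array([ 0.27863046, -0.61426808,  0.25534353]), 'tcp_rot': array([[-7.94235500e-04,  9.10688196e-01,  4.13093669e-01],
       [ 1.61561636e-03,  4.13094429e-01, -9.10686764e-01],
       [-9.99998379e-01, -5.58988667e-05, -1.79941701e-03]]), 'wrist_force': array([ 0.36033457, -0.44695651,  0.39285749]), 'ft_torque': array([-0.00998235,  0.02753992,  0.00225899]), 'finger_gap': 0.0850423380956026}
```

View pics/top0.png

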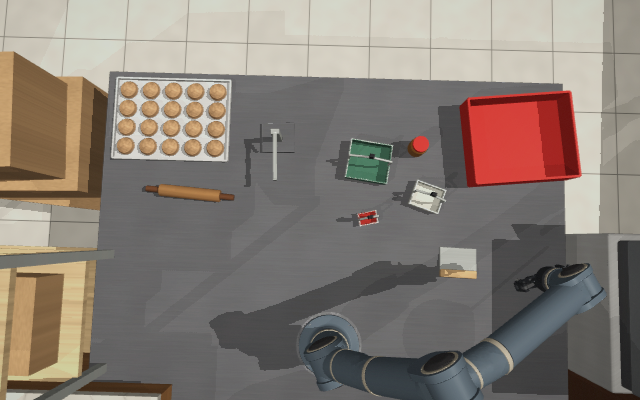

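View pics/scene0.png

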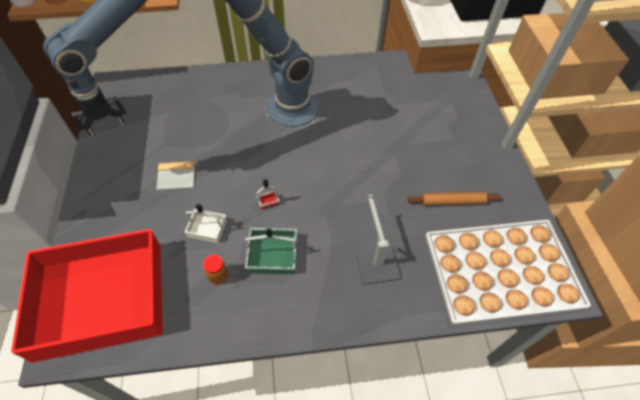

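The top view shows the green caddy at (370,161), white at (426,197), red at (368,218), and the bar from its tip at (275,180) to the post at (275,130). The jar is at (419,146), the scraper at (458,263) and the pin at (188,193). The scene view agrees with this.

```bash
cat > h.py <<'E'
import numpy as np, cv2
def cloud(d,p):
    K=p["K"]; v,u=np.mgrid[:d.shape[0],:d.shape[1]]
    c=np.stack([(u-K[0,2])/K[0,0]*d,(v-K[1,2])/K[1,1]*d,d],-1)
    return c@np.array(p["rotation"]).T+np.array(p["position"])
E
python3 - <<'E'
from rig import *
from h import *
p=camera_params("top"); d=np.load("pics/top0.npy"); im=np.load("pics/top0i.npy").astype(int); P=cloud(d,p)
print("bench z",np.median(P[220:260,100:200,2]),np.median(P[200:240,400:430,2]))
for n,(u0,u1,v0,v1) in dict(large=(340,400,132,190),medium=(402,450,175,220),small=(350,385,205,232),hook=(255,300,118,188),jar=(405,435,130,160),pin=(135,240,180,205),scr=(435,480,243,283)).items():
    Q=P[v0:v1,u0:u1].reshape(-1,3); I=im[v0:v1,u0:u1].reshape(-1,3); ok=(d[v0:v1,u0:u1].ravel()>0)
    Q,I=Q[ok],I[ok]
    hi=Q[:,2]>(0.012 if n in("pin","scr") else .02)
    A=Q[hi]; r=cv2.minAreaRect((A[:,:2]*1000).astype(np.float32)); print(n,hi.sum(),"zmax",np.round(np.sort(A[:,2])[-5:],3),"rect mm",np.round(r[0]),np.round(r[1]),round(r[2],1))
    if n in("large","medium","small"):
        h={"large":.11,"medium":.1,"small":.09}[n]
        B=Q[Q[:,2]>h-.02]; dark=(I.max(1)<60)&(Q[:,2]>h)
        print("  grip",dark.sum(),Q[dark].mean(0).round(4),Q[dark].max(0).round(3))
        vx=cv2.fitLine((B[:,:2]*1000).astype(np.float32),cv2.DIST_HUBER,0,.01,.01).ravel(); print("  handle dir deg",np.degrees(np.arctan2(vx[1],vx[0])),len(B))
    if n=="hook":
        B=Q[Q[:,2]>.12]; vx=cv2.fitLine((B[:,:2]*1000).astype(np.float32),cv2.DIST_HUBER,0,.01,.01).ravel(); print("  bar",vx,B.min(0),B.max(0))
        t=(B[:,:2]*1000-vx[2:])@vx[:2]; print(t.min(),t.max()); 
        for k in range(-60,80,20):
            m=abs(t-k)<10; 
            if m.any(): print(k,B[m].mean(0).round(4),B[m][:,2].max().round(4))
E
```

```text
bench z 0.000489806420429173 0.0017027339302370104
large 414 zmax [0.16  0.161 0.161 0.163 0.163] rect mm [ 659. -128.] [153. 144.] 81.8
  grip 23 [ 0.657  -0.1258  0.1499] [ 0.663 -0.12   0.163]
  handle dir deg 82.06684 118
medium 270 zmax [0.145 0.145 0.146 0.147 0.149] rect mm [ 537. -341.] [112.  94.] 71.3
  grip 20 [ 0.5358 -0.3377  0.1369] [ 0.543 -0.333  0.149]
  handle dir deg 71.04692 90
small 115 zmax [0.131 0.133 0.134 0.134 0.139] rect mm [ 454. -129.] [46. 69.] 12.2
  grip 12 [ 0.4543 -0.1273  0.1288] [ 0.46  -0.12   0.139]
  handle dir deg -77.007515 53
hook 302 zmax [0.157 0.157 0.159 0.159 0.165] rect mm [678. 196.] [224. 109.] 4.5
  bar [9.9952942e-01 3.0675424e-02 6.5684985e+02 2.0013908e+02] [0.56632412 0.18827112 0.12212866] [0.74296626 0.21657955 0.16512538]
-90.74188509352346 85.94970220917726
-60 [0.5963 0.1988 0.1446] 0.151
-40 [0.6165 0.1992 0.1464] 0.1554
-20 [0.637  0.2002 0.1457] 0.1572
0 [0.6574 0.2009 0.1464] 0.1533
20 [0.6773 0.2016 0.1457] 0.1513
40 [0.6961 0.2026 0.1452] 0.1498
60 [0.7166 0.203  0.1449] 0.1534
jar 321 zmax [0.103 0.103 0.104 0.105 0.108] rect mm [ 714. -300.] [60. 60.] 0.7
pin 918 zmax [0.053 0.053 0.054 0.054 0.055] rect mm [530. 531.] [ 80. 351.] 1.6
scr 484 zmax [0.031 0.031 0.031 0.032 0.032] rect mm [ 311. -462.] [139. 120.] 87.9
```

```bash
cat >> h.py <<'E'
from rig import *
def R(yaw,flip=False):
    """tool down, jaws along the y axis of a frame whose x axis is at yaw (rad)"""
    z=np.array([-np.sin(yaw),np.cos(yaw),0])*(-1 if flip else 1); x=np.array([0,0,-1.]); return np.column_stack([x,np.cross(z,x),z])
def shot(name):
    s=sense(); im,d=camera("wrist"); p=camera_params("wrist"); T=p["tool_from_camera"]
    q=dict(K=p["K"],rotation=s["tcp_rot"]@T[:3,:3],position=s["tcp_rot"]@T[:3,3]+s["position"])
    cv2.imwrite(f"pics/{name}.png",im[:,:,::-1]); P=cloud(d,q); P[d<=0]=np.nan
    np.savez(f"pics/{name}.npz",P=P,im=im); return P,im.astype(int)
def band(P,z0,z1,c,r):
    m=(P[...,2]>z0)&(P[...,2]<z1)&(np.hypot(P[...,0]-c[0],P[...,1]-c[1])<r); return m
def rect(Q):
    r=cv2.minAreaRect((Q[:,:2]*1e4).astype(np.float32)); return (np.array(r[0])/10).round(1),(np.array(r[1])/10).round(1),round(r[2],1)
def line(Q):
    l=cv2.fitLine((Q[:,:2]*1e3).astype(np.float32),cv2.DIST_HUBER,0,.01,.01).ravel(); return round(float(np.degrees(np.arctan2(l[1],l[0]))),2), l[2:].round(1)
E
python3 - <<'E'
from h import *
G=dict(medium=((.536,-.338),-18.8,.142,.034),large=((.657,-.126),-8.2,.157,.045),hook=((.600,.199),1.7,.157,0),small=((.454,-.128),13,.130,.026))
for n,(c,yaw,top,rim) in G.items():
    movep([c[0],c[1],top+.125],R(np.radians(yaw),True)); sleep(.15)
    P,im=shot("w_"+n); print(n,sense()["time_s"],sense()["joint_pos"].round(2),"bench",np.nanmedian(P[...,2][P[...,2]<.01]))
    if n!="hook":
        m=band(P,top-.006,top+.006,c,.025); Q=P[m]; print(" top",len(Q),Q.mean(0).round(4),np.median(Q[:,2]).round(4),rect(Q))
        m=band(P,rim+.012,top-.037,c,.09); print(" handle",m.sum(),line(P[m]))
        m=band(P,rim-.004,rim+.004,c,.12); print(" rim",m.sum(),rect(P[m]))
    else:
        m=band(P,.138,.150,c,.12); Q=P[m]; print(" bar",len(Q),np.median(Q[:,2]).round(4),rect(Q),line(Q))
        m=band(P,.1515,.163,c,.12); print(" lip",m.sum(),P[m].mean(0).round(4),rect(P[m]))
E
python3 -c "
import cv2,numpy as np
a=[cv2.imread(f'pics/w_{n}.png') for n in ('large','hook','medium','small')]
o=np.vstack([np.hstack(a[:2]),np.hstack(a[2:])]);cv2.imwrite('pics/w4.png',cv2.resize(o,(800,500)))"
```

```text
medium 1.7083 [ 0.51  0.39 -0.02  1.63  0.01  1.12 -1.41] bench -8.007955946270906e-06
 top 319 [ 0.5377 -0.3391  0.1416] 0.1417 (array([ 537.3, -339. ]), array([14.9, 11.9]), 71.0)
 handle 864 (71.26, array([ 538.5, -339.2], dtype=float32))
 rim 1342 (array([ 536.9, -338.7]), array([110.6,  92.8]), 71.2)
large 2.875 [ 0.21  0.44 -0.12  1.51  0.06  1.19 -1.63] bench -3.713343232591981e-05
 top 343 [ 0.6598 -0.1253  0.1564] 0.1566 (array([ 659.2, -125. ]), array([15.6, 12.7]), 81.4)
 handle 1232 (81.83, array([ 660.6, -124.7], dtype=float32))
 rim 2059 (array([ 658.8, -125.3]), array([152.8, 142.4]), 81.9)
hook 4.325 [-0.2   0.39 -0.25  1.6   0.1   1.16 -2.02] bench -4.323822699880964e-05
 bar 3039 0.1447 (array([645.4, 203.1]), array([148.9,  12. ]), 2.4) (2.42, array([651.9, 203.4], dtype=float32))
 lip 117 [0.5712 0.1999 0.1557] (array([570.8, 200. ]), array([ 6.1, 11.6]), 4.6)
small 5.875 [ 0.34  0.15 -0.17  1.99  0.03  1.01 -1.19] bench -9.558014068361542e-05
 top 326 [ 0.4553 -0.1264  0.1294] 0.1297 (array([ 454.8, -126.6]), array([12.2, 15. ]), 13.2)
 handle 503 (-77.81, array([ 456.5, -126. ], dtype=float32))
 rim 515 (array([ 454.5, -126.7]), array([46.8, 68.6]), 12.2)
```

View pics/w4.png

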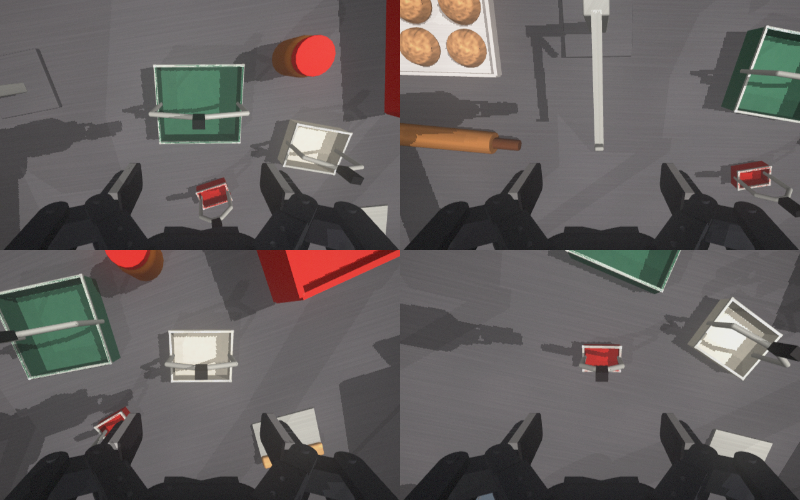

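All four were measured, and the sizes match the given ones to about 2 mm. Each wrist panel shows its block centred below its handle, and the bar is at (598,10)–(598,150) in the upper right panel. Seat ≈ (0.628, 0.2023), bar yaw 2.4°. Now hanging the large one.

```bash
cat >> h.py <<'E'
YB=np.radians(2.4); SEAT=np.array([.6279,.2023]); U=np.array([np.cos(YB),np.sin(YB)]); OFF=.011
def along(s,z): return [*(SEAT+s*U),z+OFF]
class Stop(Exception): pass
def st(t):
    s=sense(); print(t,"t%.1f"%s["time_s"],s["position"].round(4),"F",s["wrist_force"].round(1),"M",s["ft_torque"].round(2),"gap %.4f"%s["finger_gap"])
def pick(c,yaw,zg):
    Rg=R(np.radians(yaw),True)
    movep([*c,zg+.09],Rg); command_gripper(.05); move_l([*c,zg+OFF],feed=.1); command_gripper(0,30); st("gripped")
    move_l([*c,zg+.02+OFF],feed=.05); st("lifted")
    move_l([*c,.33],feed=.2)
def approach(s0,raise_):
    move_l(along(s0,.32),R(YB,True),feed=.2); move_l(along(s0,.170+raise_),feed=.12); sleep(.2); st("in front")
def insert(s,raise_):
    if move_l(along(s,.170+raise_),feed=.08,until_force=8): st("CONTACT"); raise Stop
    sleep(.2); st("above seat")
def lower():
    p=sense()["position"].copy(); 
    move_l([p[0],p[1],.173+OFF],feed=.05); sleep(.2); st("3 above")
    print(move_l([p[0],p[1],.166+OFF],feed=.015,until_force=2.0)); st("down")
def release():
    p=sense()["position"].copy(); command_gripper(.045); st("open"); move_l([p[0],p[1],.30],feed=.15)
E
python3 - <<'E'
from h import *
c=[.6590,-.1251]
pick(c,-8.17,.140); approach(-.150,.030)
shot("held_large")
E
```

```text
gripped t8.5 [ 0.6592 -0.126   0.1515] F [-0.1 -1.7  1. ] M [-0.25  0.    0.01] gap 0.0155
lifted t9.1 [ 0.6589 -0.1249  0.171 ] F [ 0.5  0.3 -4.9] M [ 0.04  0.04 -0.03] gap 0.0156
in front t13.3 [0.4784 0.1962 0.2117] F [ 0.2 -1.  -4.7] M [ 0.04  0.07 -0.01] gap 0.0159
```

View pics/held_large.png

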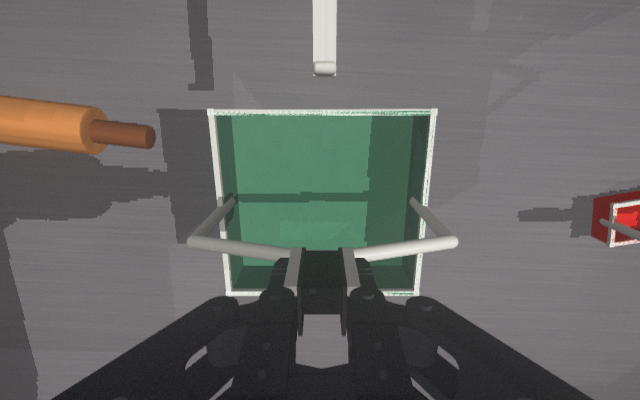

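The caddy is held square. The bar tip at (324,70) lies on the gripper's centre line (col ~322). Inserting.

```bash
python3 - <<'E'
from h import *
insert(0,.030); lower(); release()
p=along(0,.30); move_l([p[0],p[1],.32],feed=.15); sleep(.3)
P,im=shot("hung1"); c=SEAT
m=band(P,.180,.194,c,.03); print("top",m.sum(),P[m].mean(0).round(4),rect(P[m]))
m=band(P,.108,.150,c,.09)&(np.abs((P[...,:2]-SEAT)@np.array([-U[1],U[0]]))>.015); print("handle",line(P[m]))
m=band(P,.068,.082,c,.12); print("rim",rect(P[m]),np.median(P[m][:,2]))
st("end")
E
```

```text
above seat t15.6 [0.6278 0.2023 0.2111] F [-0.3 -0.2 -4.8] M [0.01 0.04 0.02] gap 0.0150
3 above t16.5 [0.628  0.2024 0.1845] F [ 0.1  0.3 -5.2] M [-0.04 -0.02  0.01] gap 0.0156
True
down t16.8 [0.628  0.2024 0.1811] F [-0.2  0.6  5.6] M [ 0.02 -0.02  0.01] gap 0.0154
open t17.2 [0.6264 0.2015 0.1785] F [-0.5  1.  -0.7] M [-0.01  0.01 -0.01] gap 0.0451
top 337 [0.6286 0.204  0.1862] (array([627.9, 204. ]), array([12.6, 15.4]), 2.1)
handle (-87.55, array([629.2, 203.1], dtype=float32))
rim (array([641.7, 203.7]), array([170.7, 152.5]), 2.4) 0.07440670969059768
end t18.8 [0.6277 0.2022 0.3194] F [ 0.5  0.4 -1.3] M [0.   0.   0.03] gap 0.0452
```

View pics/hung1.png

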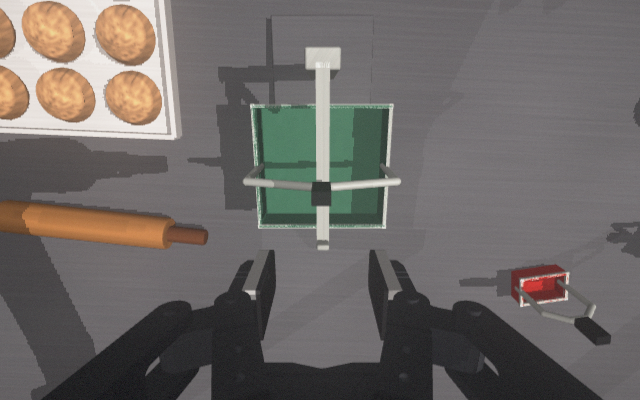

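Large hangs on the seat at x=0.6279, square to the bar (block at (320,193) over the bar). Next, medium.

```bash
python3 - <<'E'
from h import *
pick([.5372,-.3389],-18.75,.125); approach(-.125,.040)
insert(-.017,.040); lower(); release(); sleep(.3)
P,im=shot("hung2")
for s in (0,-.017):
    c=SEAT+s*U; m=band(P,.180,.194,c,.0105); print("top",m.sum(),((P[m][:,:2].mean(0)-SEAT)*1000).round(1),rect(P[m]))
st("end")
E
```

```text
gripped t22.4 [ 0.5373 -0.3395  0.1365] F [-0.9 -1.7  1.5] M [-0.23  0.07  0.03] gap 0.0157
lifted t22.9 [ 0.5372 -0.3388  0.1561] F [-0.1  0.2 -2.7] M [ 0.02 -0.03  0.01] gap 0.0154
in front t28.1 [0.5034 0.1972 0.2217] F [-1.2 -0.  -3.2] M [-0.05 -0.02 -0.04] gap 0.0154
above seat t29.8 [0.6107 0.2016 0.2211] F [-0.8 -1.  -3.4] M [-0.    0.01  0.04] gap 0.0154
3 above t30.8 [0.6109 0.2017 0.1844] F [ 0.8  0.3 -2.3] M [ 0.03  0.03 -0.03] gap 0.0151
True
down t31.2 [0.6109 0.2017 0.1812] F [-0.1 -0.4  5.4] M [ 0.02 -0.04 -0.06] gap 0.0156
open t31.6 [0.6097 0.201  0.1791] F [-0.5 -0.1  0.8] M [0.02 0.02 0.04] gap 0.0451
top 383 [0.9 1.1] (array([628.2, 203.4]), array([12. , 15.4]), 2.1)
top 372 [-16.5   0.7] (array([610.8, 203.1]), array([12.7, 15. ]), 2.3)
end t32.9 [0.6108 0.2017 0.2994] F [0.6 0.  0.3] M [-0.    0.03  0.  ] gap 0.0450
```

View pics/hung2.png

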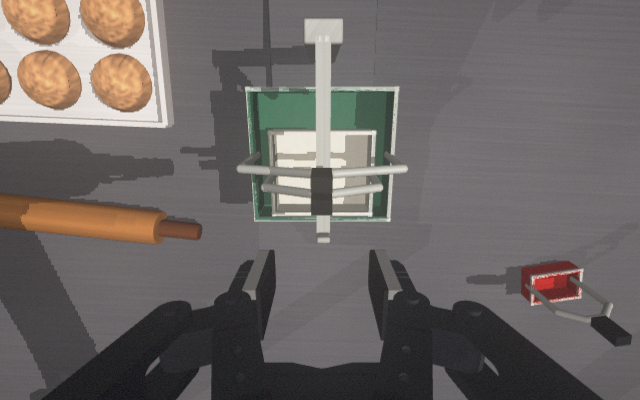

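White is nested inside green, with the blocks stacked along the bar at (321,170–215) about 17 mm apart. Now small.

```bash
python3 - <<'E'
from h import *
pick([.4547,-.1266],12.2,.113); approach(-.105,.033)
insert(-.0337,.033); lower(); release(); sleep(.4)
P,im=shot("hung3")
for s in (0,-.017,-.0337):
    c=SEAT+s*U; m=band(P,.180,.194,c,.0105); print("top",m.sum(),((P[m][:,:2].mean(0)-SEAT)*1000).round(1),P[m][:,2].mean().round(4),rect(P[m]))
p=sense()["position"]; move_l([p[0]-.1,p[1],.36],feed=.2); sleep(.3)
P2,_=shot("final"); im,d=camera("top"); cv2.imwrite("pics/topf.png",im[:,:,::-1])
st("end")
a=cv2.imread("pics/final.png"); b=cv2.imread("pics/hung3.png"); cv2.imwrite("pics/f2.png",cv2.resize(np.hstack([b,a,]),(800,250)))
cv2.imwrite("pics/f.png",np.vstack([cv2.imread("pics/f2.png")[:, :],cv2.resize(im[60:300,100:500,::-1],(800,350)) if 0 else cv2.resize(im[60:280,100:600,::-1],(800,350))]))
E
```

```text
gripped t35.8 [ 0.4551 -0.1269  0.1245] F [-0.3 -0.9  2.3] M [-0.2   0.02  0.03] gap 0.0157
lifted t36.4 [ 0.4547 -0.1266  0.1442] F [-0.4 -0.4  0. ] M [ 0.01 -0.01 -0.06] gap 0.0152
in front t40.6 [0.5233 0.1981 0.2147] F [ 0.5  0.2 -1. ] M [-0.04 -0.02  0.02] gap 0.0154
above seat t41.8 [0.5939 0.201  0.2142] F [-0.  -0.5 -0.9] M [ 0.02  0.01 -0.04] gap 0.0158
3 above t42.8 [0.5938 0.2007 0.1837] F [ 0.6  0.6 -3.9] M [-0.05 -0.06  0.  ] gap 0.0153
True
down t43.0 [0.5936 0.2007 0.183 ] F [-0.2  0.3  1.2] M [ 0.05  0.05 -0.01] gap 0.0156
open t43.4 [0.5928 0.2    0.1814] F [-0.6  0.4  0.4] M [-0.    0.02 -0.03] gap 0.0452
top 389 [0.5 1.5] 0.1864 (array([628.1, 203.8]), array([12.1, 15.1]), 2.1)
top 400 [-16.9   0.2] 0.1863 (array([610.4, 202.7]), array([12.5, 16. ]), 2.7)
top 369 [-34.   -0.3] 0.1862 (array([595.7, 202.2]), array([17.8, 15.1]), 2.5)
end t45.9 [0.4938 0.2007 0.3595] F [ 0.8 -0.4 -0.3] M [-0.01  0.02  0.  ] gap 0.0450
```

View pics/f.png

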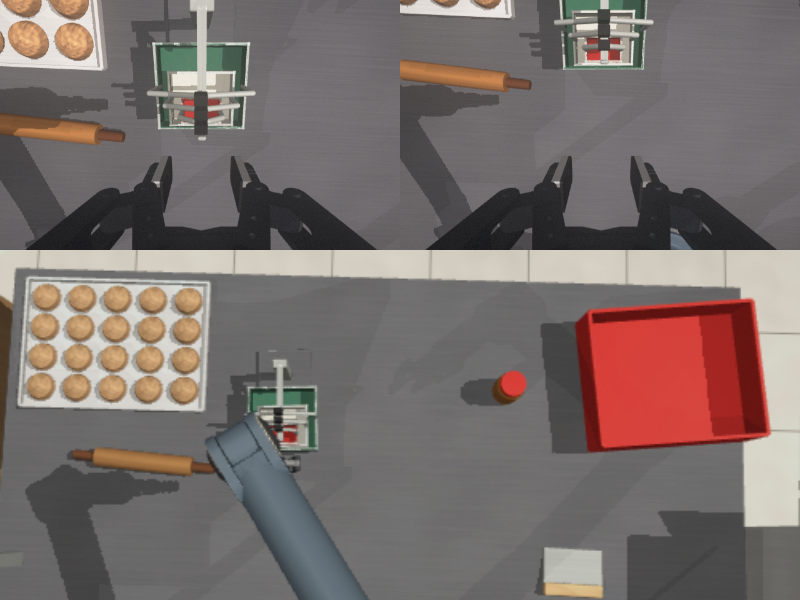

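All three trays are nested, with the blocks in a row at (201,95–135) in the left panel. The jar, pin and scraper are in place. The small one was released about 2 mm high, so I'll check that it's still and seated, then hand in.

```bash
python3 - <<'E'
from h import *
p=along(-.0337,.3); move_l([p[0]-.03,p[1],.34],feed=.15); sleep(.3)
def look(n):
    P,_=shot(n)
    Q=P.copy(); Q[...,:2]=(P[...,:2]-SEAT)@np.array([[U[0],-U[1]],[U[1],U[0]]])*1000
    for nm,s,half,rim in (("L",0,70,.075),("M",-17,45,.079),("S",-33.7,22,.083)):
        m=(Q[...,2]>.181)&(abs(Q[...,0]-s)<6)&(abs(Q[...,1])<12); print(nm,"block",m.sum(),Q[m].mean(0).round(3),end=" ")
        hy={"L":76,"M":55,"S":34}[nm]
        for g in (-1,1):
            m=(abs(Q[...,0]-s-0)<half-8)&(abs(Q[...,1]-g*(hy-2.5))<5)&(abs(Q[...,2]-rim)<.006); q=Q[m]
            if m.sum()>15: print("side%+d n%d y%.1f z-slope mm/100 %.2f zmed %.4f"%(g,m.sum(),np.median(q[:,1]),np.polyfit(q[:,0],q[:,2],1)[0]*1e5,np.median(q[:,2])),end=" ")
        print()
look("c1"); sleep(.5); look("c2"); st("end")
E
```

```text
L block 307 [-0.054  1.576  0.187] side-1 n475 y-72.7 z-slope mm/100 0.01 zmed 0.0747 side+1 n452 y74.3 z-slope mm/100 0.05 zmed 0.0741 
M block 284 [-16.871   1.155   0.186] side-1 n203 y-51.8 z-slope mm/100 0.16 zmed 0.0788 side+1 n189 y53.2 z-slope mm/100 -0.53 zmed 0.0781 
S block 253 [-34.074   1.124   0.187] side-1 n21 y-30.1 z-slope mm/100 -30.31 zmed 0.0825 side+1 n24 y32.3 z-slope mm/100 -6.50 zmed 0.0830 
L block 300 [0.154 1.379 0.187] side-1 n475 y-72.6 z-slope mm/100 -0.01 zmed 0.0747 side+1 n459 y74.3 z-slope mm/100 -0.30 zmed 0.0740 
M block 280 [-17.034   1.119   0.187] side-1 n197 y-51.8 z-slope mm/100 -0.16 zmed 0.0787 side+1 n205 y53.2 z-slope mm/100 -1.08 zmed 0.0783 
S block 258 [-34.092   1.032   0.186] side-1 n18 y-30.3 z-slope mm/100 -71.08 zmed 0.0828 side+1 n21 y31.2 z-slope mm/100 5.09 zmed 0.0824 
end t47.5 [0.5642 0.2009 0.34  ] F [-0.4 -0.3  0.2] M [-0.02 -0.01  0.01] gap 0.0451
```

```bash
python3 -c "
from rig import *
print(finish_job())"
```

```text
the job is handed in; nothing more can be done
None
```

All three caddies are hanging on the bar in the order asked, each nested in the one before, and the job was handed in at about 47.5 s.

- **Position:** the last wrist pictures put the handles at 0, −17 and −34 mm along the bar from the seat. All three blocks are at hanging height, 186–187 mm against 187 expected. The rims are within 1 mm of where they should hang.
- **Level and still:** large and medium are level along the bar to within about 1 mm per 100 mm. In two looks 0.5 s apart, nothing moved by more than the measuring noise (about 0.2 mm).
- **Square to the bar:** the block tops measured within about 0.3° of the bar's 2.4°.
- **Bystanders:** the jar, rolling pin and scraper look untouched in the last top view. I did not measure them again.

**Weaker checks:**
- The lowering of the small caddy stopped about 2 mm early on a noisy force reading, so it dropped that far onto the bar. Its height afterwards shows it seated.
- The small caddy's side rims were mostly hidden, so its slope fit was unusable. Its level rests on its block position and on the rim heights at both sides (82.4–83.0 mm against 83 expected).

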